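# Turn the hall turntable so its clock faces the room

## Task

Turn the round wooden tray on its dark plinth, by pushing lightly with the fingertips at its rim, where little upright pegs stand, until the clock on the tray faces straight over the brass stud on the plinth, so that the brass stud on the tray lies in line with it, then back off and leave it at rest. Turn it gently so that the loose candle in the middle stays standing where it is; do not touch the things standing on the tray, do not pinch the pegs, do not lift or shift the turntable, and leave the vase, the ornament and the books alone.

Things in the scene. Friction and masses are not known exactly. Their poses are not given: they have to be found in the camera images.
- plinth: Dark round plinth of the turntable, 330 mm across, 12 mm thick, 1.8 kg, loose on the console top, carrying the tray. Origin: centre of its underside, on the turning axis; z up; its +x points through the brass front stud (roughly away from the robot).
- front_stud (a point): Centre of the flat brass stud (18 mm across) on the plinth's rim, 150 mm from the axis along the plinth's +x, 13 mm above the table. It marks the front.
- tray (a joint): Angle (rad) of the round pale wood tray relative to the plinth: 0 or 2 pi = clock facing the front stud, growing counter-clockwise seen from above; starts from 0.8 to 5.48 and can turn either way. Tray 270 mm across, flat top 28 mm above the table. Light friction (about 1 N at a peg); it stops almost at once when left.
- peg (a point): Top centre of one of six upright dark wooden pegs on the tray's rim, 12 mm thick, 122 mm from the axis, 40 mm high above the tray (tops 68 mm above the table). They stand at 30 (this one), 90, 150, 210, 270 and 330 degrees counter-clockwise from the clock's facing direction.
- tray_stud (a point): Centre of the flat brass stud (18 mm across, in a 26 mm black ring) in the tray's top, 105 mm from the axis, straight in front of the clock's face, 29 mm above the table.
- clock: Small round silver clock, 58 mm across, 24 mm deep, top 90 mm above the table, fixed on the tray 60 mm from the axis. Origin: centre of its foot; its white face looks outwards along its +x.
- keycup: Blue open key cup, 48 mm wide, 30 mm high, fixed on the tray 68 mm from the axis, 120 degrees counter-clockwise from the clock. Origin: centre of its underside.
- picture: Small wooden picture frame, 44 mm wide, 8 mm deep, 54 mm high, fixed on the tray 68 mm from the axis, 120 degrees clockwise from the clock. Origin: centre of its underside.
- candle: Ivory candle, 48 mm across, 52 mm high, loose on the middle of the tray. Origin: centre of its underside, 28 mm above the table.
- vase: White ceramic bud vase, 80 mm wide, 130 mm high, loose on the console. Origin: centre of its underside.
- ornament: Brown pine-cone ornament, 80 mm wide, 80 mm high, loose on the console. Origin: centre of its underside.
- books: Stack of two pale books as one piece, 150 x 110 x 42 mm, loose on the console. Origin: centre of its underside; x along the long side.
Things that resemble listed ones, but are neither listed nor needed, are in the scene too. What is meant by the candle is not green, and is the larger of those in its own colour.

How it is judged:
At the end, for the whole second after the job is handed in: The tray stud is within 11 mm (6 degrees) of the line from the axis through the plinth stud, tray at rest; plinth flat, moved under 25 mm; candle upright within 20 mm of the axis; vase, ornament and books moved under 20 mm (y of tray_stud in the frame of plinth between -0.011 and 0.011 m and x of tray_stud in the frame of plinth above 0.09 m and velocity of joint tray between -0.05 and 0.05 rad/s and distance of plinth from where it was at the start of the episode below 0.025 m and height (world z) of plinth below 0.004 m and horizontal distance between candle and plinth below 0.02 m and angle between candle's own z axis and vertical below 0.1 rad and linear speed of candle below 0.02 m/s and distance of each of vase, ornament, books from where it was at the start of the episode below 0.02 m); the robot touches nothing.
It fails at once if the clock, the candle, the key cup or the picture is touched (contact force between any of the fingers, the arm and clock above 1 N or contact force between any of the fingers, the arm and keycup above 1 N or contact force between any of the fingers, the arm and picture above 1 N or contact force between any of the fingers, the arm and candle above 0.5 N).
It fails at once if the candle is lifted, tipped or thrown off the middle (height (world z) of candle above 0.04 m or angle between candle's own z axis and vertical above 0.3 rad or horizontal distance between candle and plinth above 0.025 m).
It fails at once if the tray is spun hard (over 3 rad/s), pinched, or pushed with over 18 N (contact force between the fingers and plinth above 18 N or velocity of joint tray above 3 rad/s or velocity of joint tray below -3 rad/s).
It fails at once if the turntable is lifted, tipped or dragged over 30 mm (height (world z) of plinth above 0.008 m or angle between plinth's own z axis and vertical above 0.06 rad or distance of plinth from where it was at the start of the episode above 0.03 m).
It fails at once if the vase, the ornament or the books are shifted or knocked over (distance of any of vase, ornament, books from where it was at the start of the episode above 0.025 m or angle between any of vase, ornament, books's own z axis and vertical above 0.3 rad).
It also fails if it takes over 48 s, if anything falls off the work surface, if the arm or the gripper's body presses on something with over 40 N, if the wrist force passes 120 N, or if a joint passes its speed limit or range.

## Robot

A 6-joint arm with a two-finger parallel gripper is mounted at the origin on the work surface. World frame = base frame: x ahead of the robot, y to its left, z up, the work surface at z = 0. Lengths are in m, angles in rad, forces in N, time in s.
With the tool pointing down it reaches from about 0.375 to 0.825 m from the base axis. Payload 5.5 kg.
Tool frame: the origin (TCP) lies on the mounting face of the last link; the fingertips stand 173 mm ahead of it and the grasp point (between the pads) lies 155 mm ahead of it; z points along the fingers, y is the line along which they close (so a half turn about z gives the same grasp; the last joint's range is limited). The gripper opens to 85 mm and grips with 20 to 120 N. Pads are 22 mm wide; open, the fingers measure 114 mm over their backs; the gripper's body (76 mm by 85 mm) begins 54 mm behind the grasp point. The pads swing forward as they close: fully open they stand 13 mm farther back than shut.
Start: joints at [-1.234, 0.314, -0.047, 1.21, 0, 1.571], TCP at [0.198, -0.566, 0.405] pointing down, gripper open.
Joint ranges: [-2.67, 2.67], [-0.69, 1.73], [-1.03, 1.25], [-2.08, 2.16], [-1.42, 1.45], [-3.14, 3.14]. Speed limits (rad/s): [2.39, 2.39, 3.01, 3.14, 3.14, 3.14].

## Interface

Orientations are given as a rotation vector (axis times angle).
In Python, from workcell import ctrl gives the robot as it stands.
- The arm moves only by the shell command python3 -m handwheel 'ROWS' [OPENING]. ROWS is JSON, a list of rows, each a list of 2 entries, a list of its own where there are three numbers: the shift along the tool's x, y, z in mm, then the turn, a rotation vector about the tool's x, y, z in degrees. A call has exactly 8 rows; each row is the pose to reach, as a shift and turn from the pose commanded when the call began, along the tool's axes at that moment; what a row does not reach only later rows make up. A row lasts 1/12 s, in which the tool goes at most 41.7 mm and 7.16 degrees, less where a joint would pass 70% of its speed; a pose out of reach is approached as far as the arm can. A call with a gripper value outside its range is refused whole. OPENING is the finger opening in mm, from 0 to 85.4, set as the call begins (- or left out, the last holds). The fingers move at their own pace and stop on an object; the grip force is fixed at half the most. Time passes only in rows, so rows that repeat a pose let the fingers close, or fill a call up. It gives the time, the measured TCP pose, the force, the opening and the grip force at its end, in the units of the state.
- ctrl.state(): the state, without advancing time (a new reading comes with each control period).
- ctrl.get_image(name): name is "scene" or "top" or "wrist"; returns the picture (384x512x3 uint8, red, green, blue); there is no depth.
- ctrl.camera_info(name): a dict with "vfov" (degrees; the focal length in pixels is half the picture's height over the tangent of half this angle, whatever the lens; pixels are square), "cx", "cy" (the principal point, pixels), "world_from_camera" (4x4, takes a point from camera to world coordinates); the wrist camera has in their place "T_tool_cam" (4x4, takes a point from camera to tool coordinates, whose origin is the TCP and whose axes are the flange's). Camera axes: x right, y up, looking along -z (the intrinsics and any distortion apply to the point x, -y, -z); pixel columns grow to the right and rows downward; lengths in m; the calibration is good to about 2 mm. A picture is of the moment at which its call begins: read the wrist's pose just before it. camera_info takes no time and is no camera call.
- ctrl.finish_job(): hands the job in; it is judged then, once.
Trained networks look in the newest picture that a camera, given by its name, has taken for a name from the list of things; names that differ only in an ending like _2 or _b are one class to them, and where a whole thing is asked for, a point or a joint stands for the part that bears it (a point fixed in the world has none). Each returns a list of dicts, best first, with "score" (0 to 1); they miss things now and then, are a little off and sometimes report something else, mostly with a low value. They report only what shows in the picture. A call takes as long as a camera call. They do not tell look-alikes from the thing itself.
- ctrl.outline_of(camera, label): "region" (384x512 bool, what is visible of it).
- ctrl.place_of(camera, label): "position" ([x, y, z] in m, in world coordinates, good to about 4 mm: a listed point, or the origin of a listed thing).
The state is a dict: "t": time; "joint_positions": joint angles; "qvel": joint speeds; "joint_efforts": joint torques, N m; "tool_pos": TCP position; "ee_rot": TCP orientation; "force": force on the tool from outside, world axes, zero at the start; "moment": the same for the moment, N m; "finger_gap": finger opening in m; "finger_force": force on a finger pad.
Only numpy, scipy, OpenCV 4.12 (cv2) and the standard library are available. Lean on these libraries where they do the work, as an engineer would, in place of code of your own. Each camera call takes 0.05 s, during which the arm holds its last target. There are 200 camera calls.

## Working session

There is one attempt and no reset: what is moved stays moved. The work goes in short steps, Python scripts to look and compute and a shell command to move; the robot and the scene stay as the last step left them, time stands still between calls to the robot, and variables do not carry over. Pictures are saved under pics/ and viewed, at most 10 in all, crops included, and the job is handed in when it is done.

```bash
mkdir -p pics; ls; python3 - <<'E'
from workcell import ctrl
import cv2
for c in ("top","scene"):
    cv2.imwrite(f"pics/{c}0.png",cv2.cvtColor(ctrl.get_image(c),cv2.COLOR_RGB2BGR))
    print(c)
    for l in ["plinth","front_stud","tray_stud","peg","clock","keycup","picture","candle","vase","ornament","books"]:
        try: print(l,[(round(d["score"],2),[round(float(x),3) for x in d["position"]]) for d in ctrl.place_of(c,l)][:7])
        except Exception as e: print(l,e)
s=ctrl.state(); print(s["t"],s["tool_pos"],s["ee_rot"],s["force"])
E
```

```text
pics
top
plinth [(0.72, [0.535, 0.034, -0.002]), (0.71, [0.611, -0.036, 0.027])]
front_stud [(0.84, [0.681, 0.063, 0.014])]
tray_stud [(0.76, [0.613, -0.035, 0.028])]
peg [(0.86, [0.659, 0.012, 0.07])]
clock [(0.47, [0.579, -0.003, 0.026])]
keycup [(0.59, [0.549, 0.101, 0.026])]
picture [(0.62, [0.468, 0.016, 0.028])]
candle [(0.59, [0.617, -0.232, -0.001]), (0.54, [0.531, 0.033, 0.026]), (0.41, [0.504, -0.234, -0.004])]
vase [(0.98, [0.401, -0.408, 0.004])]
ornament [(0.68, [0.501, 0.354, -0.001])]
books [(0.66, [0.639, -0.389, -0.003])]
scene
plinth [(0.6, [0.535, 0.034, 0.0])]
front_stud [(0.68, [0.681, 0.068, 0.01])]
tray_stud [(0.6, [0.613, -0.034, 0.031])]
peg [(0.68, [0.657, 0.009, 0.067])]
clock [(0.97, [0.583, -0.005, 0.026]), (0.42, [0.614, -0.037, 0.029])]
keycup [(0.73, [0.551, 0.099, 0.026])]
picture [(0.6, [0.471, 0.016, 0.028])]
candle [(0.72, [0.504, -0.227, -0.001]), (0.6, [0.622, -0.238, -0.003]), (0.52, [0.537, 0.038, 0.024]), (0.4, [0.613, -0.034, 0.027])]
vase [(0.68, [0.405, -0.408, 0.002]), (0.65, [0.642, -0.392, -0.001])]
ornament [(0.84, [0.507, 0.361, 0.001]), (0.38, [0.583, -0.006, 0.029])]
books [(0.57, [0.643, -0.39, 0.003])]
1.2 [ 0.19828273 -0.56628394  0.40469854] [-3.09715215e+00 -5.26515064e-01  1.78033227e-05] [-0.03300497  0.68296089 -0.28823187]
```

View pics/top0.png

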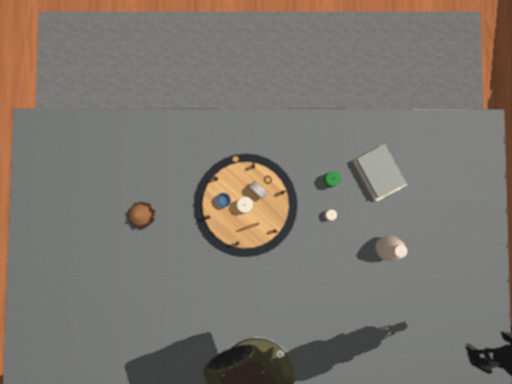

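View pics/scene0.png

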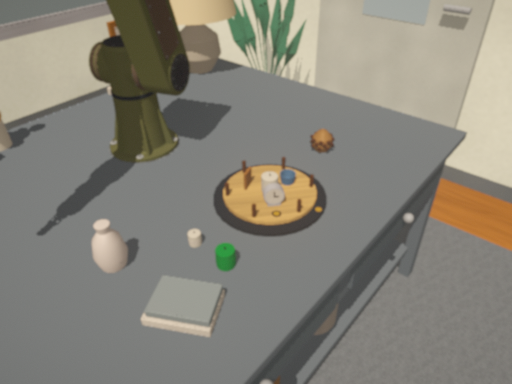

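The top view agrees with the networks: plinth centre is at pixel (246,204), front stud at (236,158), tray stud at (267,180). The axis is therefore about (0.535, 0.034), with the front at 12° and the tray stud at -41°, so the tray needs roughly +53° CCW. The area around the peg at -71° is free. I'll approach high with the fingers closed.

```bash
python3 -m handwheel '[[[15,-10,0],[0,0,0]],[[45,-32,0],[0,0,0]],[[80,-57,0],[0,0,0]],[[115,-82,0],[0,0,0]],[[150,-107,0],[0,0,0]],[[185,-132,0],[0,0,0]],[[215,-153,0],[0,0,0]],[[238,-169,0],[0,0,0]]]' 0
python3 -m handwheel '[[[15,-10,0],[0,0,0]],[[45,-32,0],[0,0,0]],[[80,-57,0],[0,0,0]],[[115,-82,0],[0,0,0]],[[150,-107,0],[0,0,0]],[[185,-132,0],[0,0,0]],[[215,-153,0],[0,0,0]],[[238,-169,0],[0,0,0]]]'
python3 - <<'E'
from workcell import ctrl
import cv2,numpy as np
from scipy.spatial.transform import Rotation as R
s=ctrl.state(); print(s["t"],s["tool_pos"],np.round(R.from_rotvec(s["ee_rot"]).as_matrix(),3),s["joint_positions"],s["finger_gap"],s["force"])
cv2.imwrite("pics/wrist1.png",cv2.cvtColor(ctrl.get_image("wrist"),cv2.COLOR_RGB2BGR))
for l in ["plinth","front_stud","tray_stud","peg","clock","candle"]:
    print(l,[(round(d["score"],2),[round(float(x),3) for x in d["position"]]) for d in ctrl.place_of("wrist",l)][:7])
E
```

```text
t: 1.87
tool_pos: [0.3682, -0.3254, 0.405]
ee_rot: [-3.096, -0.529, -0.001]
force: [0.0, -0.9, 0.4]
finger_gap: -0.0
finger_force: 0.0
t: 2.53
tool_pos: [0.5374, -0.087, 0.4049]
ee_rot: [-3.096, -0.53, -0.002]
force: [-0.3, 0.1, 0.3]
finger_gap: -0.0001
finger_force: 0.0
2.5333 [ 0.53735824 -0.08701375  0.40485399] [[ 0.943  0.332  0.001]
 [ 0.332 -0.943  0.001]
 [ 0.001 -0.    -1.   ]] [-1.60796612e-01  2.08272909e-01 -1.84294554e-01  1.17727754e+00
  9.03177778e-04  2.64190525e+00] -5.960536986640568e-05 [-0.26906314  0.12574871  0.25891692]
plinth [(0.6, [0.536, 0.036, 0.001])]
front_stud [(0.72, [0.682, 0.066, 0.016])]
tray_stud [(0.74, [0.616, -0.031, 0.029])]
peg [(0.66, [0.473, 0.012, 0.022]), (0.64, [0.657, 0.01, 0.069]), (0.48, [0.537, 0.041, 0.003]), (0.38, [0.683, 0.069, 0.017])]
clock [(0.77, [0.579, -0.004, 0.027]), (0.37, [0.536, 0.039, 0.006])]
candle [(0.93, [0.536, 0.04, 0.029]), (0.66, [0.503, -0.231, 0.002]), (0.6, [0.643, -0.387, -0.001])]
```

View pics/wrist1.png

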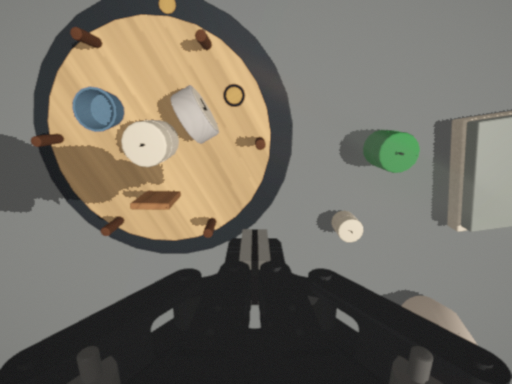

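The wrist view shows the peg at pixel (260,143) straight ahead of the fingertips, which are at (255,245), with free space around. The tray stud (234,95) and front stud (167,5) match the estimates. I'll descend and compute the arc.

```bash
python3 -m handwheel '[[[-1,4,15],[0,0,0]],[[-1,4,45],[0,0,0]],[[-1,4,80],[0,0,0]],[[-1,4,115],[0,0,0]],[[-1,4,145],[0,0,0]],[[-1,4,168],[0,0,0]],[[-1,4,181],[0,0,0]],[[-1,4,185],[0,0,0]]]'
cat > arc.py <<'E'
import sys,numpy as np
from workcell import ctrl
from scipy.spatial.transform import Rotation as R
ax=np.array([0.5355,0.036]); r=0.123
s=ctrl.state(); Rm=R.from_rotvec(s["ee_rot"]).as_matrix(); p=s["tool_pos"]
a0=np.degrees(np.arctan2(*(p[:2]-ax)[::-1])); yaw0=np.degrees(np.arctan2(Rm[1,0],Rm[0,0]))
print("t",s["t"],"ang",a0,"r",np.hypot(*(p[:2]-ax)),"yaw",yaw0,"z",p[2],"F",s["force"])
for d in map(float,sys.argv[1:]):
    a=np.radians(a0+d); q=np.r_[ax+r*np.array([np.cos(a),np.sin(a)]),0.22]
    print(d,np.round(1000*Rm.T@(q-p),1), "turn z",round(-(a0+d+90-yaw0),1))
E
python3 arc.py 3 6 9 12 15 18 21 24
```

```text
t: 3.55
tool_pos: [0.5342, -0.0951, 0.2172]
ee_rot: [-3.096, -0.523, 0.007]
force: [-1.5, 0.0, -0.5]
finger_gap: 0.0003
finger_force: 0.0
t 3.55 ang -90.58506848760246 r 0.13112070136558762 yaw 19.169032389056937 z 0.21723083668512544 F [-1.46381579  0.00922753 -0.48109907]
3.0 [ 8.8 -5.6 -2.8] turn z 16.8
6.0 [15.1 -3.9 -2.8] turn z 13.8
9.0 [21.4 -2.6 -2.8] turn z 10.8
12.0 [27.7 -1.5 -2.9] turn z 7.8
15.0 [34.1 -0.8 -2.9] turn z 4.8
18.0 [40.5 -0.5 -2.9] turn z 1.8
21.0 [47.  -0.4 -3. ] turn z -1.2
24.0 [53.4 -0.7 -3. ] turn z -4.2
```

```bash
python3 -m handwheel '[[[4,-3,0],[0,0,0]],[[11,-4,0],[0,0,0]],[[19,-3,0],[0,0,0]],[[24,-2,0],[0,0,0]],[[29,-2,0],[0,0,0]],[[34,-1,0],[0,0,0]],[[40,-1,0],[0,0,0]],[[45,-1,0],[0,0,-1]]]'
python3 arc.py 2 4 6 8 10 12 14 16 18
python3 - <<'E'
from workcell import ctrl
import cv2,numpy as np
ax=np.array([0.5355,0.036])
cv2.imwrite("pics/wrist2.png",cv2.cvtColor(ctrl.get_image("wrist"),cv2.COLOR_RGB2BGR))
ctrl.get_image("top")
for c in ("top",):
  for l in ["plinth","front_stud","tray_stud","clock","candle"]:
    print(c,l,[(round(d["score"],2),[round(float(x),3) for x in d["position"]],round(float(np.degrees(np.arctan2(*(d["position"][:2]-ax)[::-1]))),1)) for d in ctrl.place_of(c,l)][:3])
E
```

```text
t: 4.22
tool_pos: [0.579, -0.078, 0.2199]
ee_rot: [-3.092, -0.555, -0.0]
force: [-1.3, -0.5, 1.1]
finger_gap: 0.0001
finger_force: 0.4
t 4.2167 ang -69.10256499354982 r 0.12204660307644503 yaw 20.336700826722776 z 0.21985789593612365 F [-1.3089982  -0.45249585  1.1390597 ]
2.0 [ 4.3  0.8 -0.1] turn z -2.6
4.0 [ 8.6  0.6 -0.1] turn z -4.6
6.0 [12.9  0.2 -0.1] turn z -6.6
8.0 [17.1 -0.4 -0.1] turn z -8.6
10.0 [21.3 -1.1 -0.1] turn z -10.6
12.0 [25.6 -2.  -0.1] turn z -12.6
14.0 [29.7 -3.  -0.1] turn z -14.6
16.0 [33.9 -4.1 -0.1] turn z -16.6
18.0 [38.  -5.4 -0.1] turn z -18.6
top plinth [(0.76, [0.534, 0.034, -0.001], -120.3)]
top front_stud [(0.77, [0.687, 0.066, 0.013], 11.2), (0.53, [0.588, 0.008, 0.024], -27.7)]
top tray_stud [(0.71, [0.625, -0.018, 0.028], -31.1)]
top clock [(0.54, [0.586, 0.007, 0.025], -30.2)]
top candle [(0.58, [0.529, 0.031, 0.025], -141.7), (0.5, [0.505, -0.231, -0.004], -96.6), (0.48, [0.618, -0.233, -0.004], -72.9)]
```

View pics/wrist2.png

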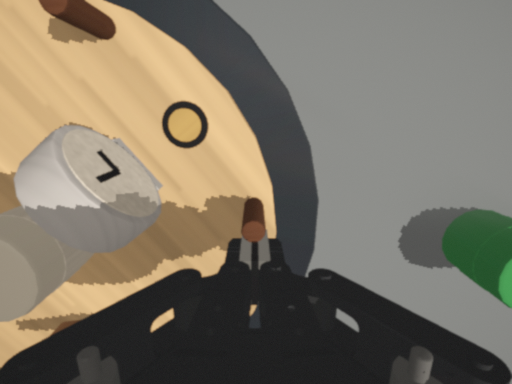

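The peg (253,215) sits against the closed fingertips and the tray has turned about 10°, with force about 1 N. About 42° remains, so I'll continue in 16° steps.

```bash
python3 -m handwheel '[[[4,1,0],[0,0,-2]],[[9,1,0],[0,0,-4]],[[13,0,0],[0,0,-6]],[[17,0,0],[0,0,-8]],[[21,-1,0],[0,0,-10]],[[26,-2,0],[0,0,-12]],[[30,-3,0],[0,0,-14]],[[34,-4,0],[0,0,-16]]]'
python3 arc.py 2 4 6 8 10 12 14 16 18
python3 - <<'E'
from workcell import ctrl
import numpy as np
ax=np.array([0.5355,0.036])
for c in ("top","wrist"):
  ctrl.get_image(c)
  for l in ["plinth","front_stud","tray_stud","clock","candle"]:
    print(c,l,[(round(d["score"],2),[round(float(x),3) for x in d["position"]],round(float(np.degrees(np.arctan2(*(d["position"][:2]-ax)[::-1]))),1)) for d in ctrl.place_of(c,l)][:1])
E
```

```text
t: 5.23
tool_pos: [0.6086, -0.0629, 0.2196]
ee_rot: [2.984, 0.981, -0.001]
force: [-0.5, -0.7, 0.1]
finger_gap: 0.0
finger_force: 0.4
t 5.2333 ang -53.50711946934799 r 0.12297167845466772 yaw 36.37549144983057 z 0.2195928682663171 F [-0.49374027 -0.73979016  0.06581811]
2.0 [ 4.3 -0.1 -0.4] turn z -2.1
4.0 [ 8.6 -0.3 -0.4] turn z -4.1
6.0 [12.9 -0.7 -0.4] turn z -6.1
8.0 [17.1 -1.2 -0.4] turn z -8.1
10.0 [21.4 -1.9 -0.4] turn z -10.1
12.0 [25.6 -2.7 -0.4] turn z -12.1
14.0 [29.7 -3.7 -0.4] turn z -14.1
16.0 [33.9 -4.8 -0.4] turn z -16.1
18.0 [38.  -6.1 -0.4] turn z -18.1
top plinth [(0.83, [0.534, 0.034, 0.002], -130.6)]
top front_stud [(0.88, [0.683, 0.063, 0.014], 10.5)]
top tray_stud [(0.83, [0.637, 0.007, 0.029], -15.6)]
top clock [(0.73, [0.59, 0.022, 0.023], -14.6)]
top candle [(0.77, [0.617, -0.233, -0.002], -73.1)]
wrist plinth [(0.9, [0.537, 0.037, 0.005], 39.1)]
wrist front_stud []
wrist tray_stud [(0.61, [0.641, 0.012, 0.03], -12.6)]
wrist clock [(0.58, [0.595, 0.021, 0.029], -13.9)]
wrist candle [(0.95, [0.618, -0.239, 0.001], -73.2)]
```

```bash
python3 -m handwheel '[[[4,0,0],[0,0,-2]],[[9,0,0],[0,0,-4]],[[13,-1,0],[0,0,-6]],[[17,-1,0],[0,0,-8]],[[21,-2,0],[0,0,-10]],[[26,-3,0],[0,0,-12]],[[30,-4,0],[0,0,-14]],[[34,-5,0],[0,0,-16]]]'
python3 arc.py 1 2 3 4 5 6 7 8 9 10 
python3 - <<'E'
from workcell import ctrl
import numpy as np,cv2
ax=np.array([0.5355,0.036])
for c in ("top","wrist","scene"):
  im=ctrl.get_image(c)
  if c!="scene": cv2.imwrite(f"pics/{c}3.png",cv2.cvtColor(im,cv2.COLOR_RGB2BGR))
  for l in ["plinth","front_stud","tray_stud","clock","candle"]:
    print(c,l,[(round(d["score"],2),[round(float(x),3) for x in d["position"]],round(float(np.degrees(np.arctan2(*(d["position"][:2]-ax)[::-1]))),1)) for d in ctrl.place_of(c,l)][:1])
E
```

```text
t: 6.5
tool_pos: [0.6333, -0.0386, 0.2196]
ee_rot: [2.819, 1.387, -0.001]
force: [-0.5, -0.8, 0.8]
finger_gap: 0.0004
finger_force: 0.4
t 6.5 ang -37.33092980960476 r 0.12296952380698009 yaw 52.381994804442925 z 0.21958614209276014 F [-0.50099036 -0.84259583  0.8099614 ]
1.0 [ 2.1  0.  -0.4] turn z -1.3
2.0 [ 4.3 -0.1 -0.4] turn z -2.3
3.0 [ 6.4 -0.2 -0.4] turn z -3.3
4.0 [ 8.6 -0.3 -0.4] turn z -4.3
5.0 [10.7 -0.5 -0.4] turn z -5.3
6.0 [12.9 -0.7 -0.4] turn z -6.3
7.0 [15.  -1.  -0.4] turn z -7.3
8.0 [17.1 -1.3 -0.4] turn z -8.3
9.0 [19.2 -1.6 -0.4] turn z -9.3
10.0 [21.3 -1.9 -0.4] turn z -10.3
top plinth [(0.72, [0.529, 0.035, 0.028], -174.4)]
top front_stud [(0.62, [0.684, 0.062, 0.013], 9.8)]
top tray_stud [(0.63, [0.638, 0.035, 0.026], -0.4)]
top clock [(0.53, [0.593, 0.038, 0.029], 2.4)]
top candle [(0.73, [0.617, -0.231, -0.004], -73.0)]
wrist plinth [(0.76, [0.54, 0.036, -0.001], 5.9)]
wrist front_stud [(0.81, [0.681, 0.066, 0.018], 11.6)]
wrist tray_stud [(0.91, [0.643, 0.041, 0.03], 2.5)]
wrist clock []
wrist candle [(0.82, [0.536, 0.037, 0.028], 56.3)]
scene plinth [(0.61, [0.535, 0.038, -0.004], 115.2)]
scene front_stud [(0.8, [0.682, 0.066, 0.009], 11.5)]
scene tray_stud [(0.7, [0.639, 0.036, 0.027], -0.1)]
scene clock [(0.45, [0.535, 0.041, 0.025], 97.6)]
scene candle [(0.77, [0.616, -0.236, -0.002], -73.5)]
```

View pics/wrist3.png

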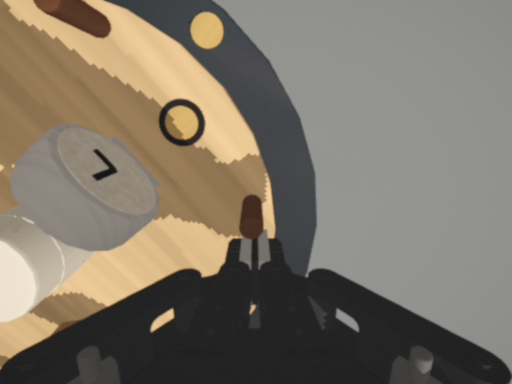

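The wrist view shows the tray stud at (182,122), the front stud at (207,30), and the peg still on the fingertips. About 10.5° is left. I'll go slowly, then measure with calibrated rays.

```bash
python3 -m handwheel '[[[2,0,0],[0,0,-1]],[[5,0,0],[0,0,-2]],[[8,0,0],[0,0,-4]],[[11,0,0],[0,0,-5]],[[14,-1,0],[0,0,-7]],[[17,-1,0],[0,0,-8]],[[19,-2,0],[0,0,-9]],[[21,-2,0],[0,0,-10]]]'
cat > meas.py <<'E'
from workcell import ctrl
import numpy as np,cv2,sys
from scipy.spatial.transform import Rotation as R
print("cam",ctrl.camera_info("wrist").keys())
for c in ("wrist","top","scene"):
  s=ctrl.state(); im=ctrl.get_image(c); ci=ctrl.camera_info(c)
  cv2.imwrite(f"pics/{c}{sys.argv[1]}.png",cv2.cvtColor(im,cv2.COLOR_RGB2BGR))
  if c=="wrist":
    T=np.eye(4);T[:3,:3]=R.from_rotvec(s["ee_rot"]).as_matrix();T[:3,3]=s["tool_pos"];T=T@ci["T_tool_cam"]
  else: T=np.array(ci["world_from_camera"])
  f=im.shape[0]/2/np.tan(np.radians(ci["vfov"])/2); P={}
  for l,z in (("front_stud",.013),("tray_stud",.029)):
    d=ctrl.place_of(c,l)
    if d: P[l]=d[0]["position"]; print(c,l,np.round(d[0]["position"],3),round(d[0]["score"],2))
    o=[x for x in ctrl.outline_of(c,l)][:1]
    if o:
      v,u=np.nonzero(o[0]["region"]); print("  region n",len(u),"px",u.mean(),v.mean())
  ax=np.array([0.5355,0.0355])
  b={l:np.degrees(np.arctan2(*(p[:2]-ax)[::-1])) for l,p in P.items()}; print(c,b)
  for l in ("plinth","candle","vase","ornament","books"):
    print(c,l,[np.round(d["position"],3).tolist() for d in ctrl.place_of(c,l)])
E
python3 meas.py 4; python3 arc.py -2 1 2 3
```

```text
t: 8.07
tool_pos: [0.6447, -0.0204, 0.2197]
ee_rot: [-2.687, -1.627, 0.0]
force: [-0.8, -0.8, 0.3]
finger_gap: -0.0
finger_force: 0.4
cam dict_keys(['vfov', 'cx', 'cy', 'T_tool_cam'])
wrist front_stud [0.681 0.071 0.018] 0.59
  region n 79621 px 143.9579884703784 147.575564235566
wrist tray_stud [0.644 0.057 0.029] 0.78
  region n 64400 px 118.50111801242237 156.30287267080746
wrist {'front_stud': np.float64(13.589719399415738), 'tray_stud': np.float64(11.23895915045724)}
wrist plinth [[0.537, 0.038, 0.004]]
wrist candle [[0.536, 0.039, 0.029]]
wrist vase []
wrist ornament []
wrist books [[0.535, 0.039, 0.028]]
top front_stud [0.683 0.065 0.013] 0.83
  region n 2728 px 215.66678885630498 198.1125366568915
top tray_stud [0.639 0.055 0.029] 0.91
  region n 1555 px 219.4090032154341 198.38649517684888
top {'front_stud': np.float64(11.175680697944427), 'tray_stud': np.float64(10.756367288137827)}
top plinth []
top candle [[0.618, -0.234, -0.004]]
top vase [[0.406, -0.408, 0.002]]
top ornament [[0.502, 0.353, 0.001]]
top books [[0.634, -0.389, -0.004]]
scene front_stud [ 0.642 -0.387  0.002] 0.66
  region n 5224 px 265.8740428790199 203.8374808575804
scene tray_stud [0.639 0.055 0.03 ] 0.96
  region n 3245 px 263.77164869029275 197.99876733436056
scene {'front_stud': np.float64(-75.7914581098797), 'tray_stud': np.float64(10.629643499573003)}
scene plinth []
scene candle [[0.507, -0.23, -0.002], [0.536, 0.038, 0.022], [0.616, -0.239, -0.002]]
scene vase [[0.406, -0.411, 0.003]]
scene ornament [[0.507, 0.361, 0.003]]
scene books [[0.641, -0.389, -0.003], [0.514, -0.028, 0.03]]
t 9.5667 ang -27.48090409880711 r 0.12293533854767597 yaw 62.30109161486043 z 0.21971627751462952 F [ 0.07382408  0.11278867 -0.11207542]
-2.0 [-4.3  0.  -0.3] turn z 1.8
1.0 [ 2.1  0.  -0.3] turn z -1.2
2.0 [ 4.3 -0.  -0.3] turn z -2.2
3.0 [ 6.4 -0.1 -0.3] turn z -3.2
```

View pics/wrist4.png

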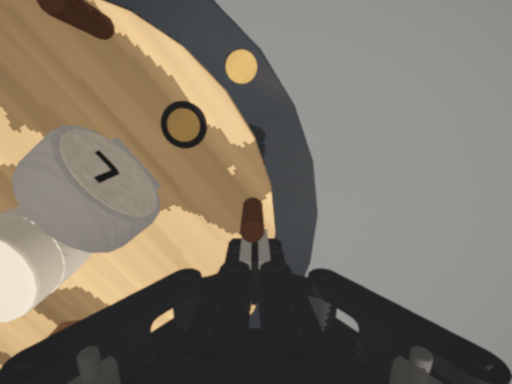

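The studs at (183,124) and (241,66) are within about 1° of alignment. Backing off tangentially, then up.

```bash
python3 -m handwheel '[[[-3,0,0],[0,0,0]],[[-10,0,0],[0,0,0]],[[-18,1,0],[0,0,0]],[[-24,1,0],[0,0,0]],[[-26,1,-15],[0,0,0]],[[-26,1,-45],[0,0,0]],[[-26,1,-80],[0,0,0]],[[-26,1,-110],[0,0,0]]]'
python3 -m handwheel '[[[0,0,-20],[0,0,0]],[[-10,0,-45],[0,0,0]],[[-25,0,-60],[0,0,0]],[[-40,0,-60],[0,0,0]],[[-50,0,-60],[0,0,0]],[[-55,0,-60],[0,0,0]],[[-55,0,-60],[0,0,0]],[[-55,0,-60],[0,0,0]]]'
python3 - <<'E'
from workcell import ctrl
import numpy as np,cv2
from scipy.spatial.transform import Rotation as R
s=ctrl.state(); im=ctrl.get_image("wrist"); ci=ctrl.camera_info("wrist")
cv2.imwrite("pics/wrist5.png",cv2.cvtColor(im,cv2.COLOR_RGB2BGR)); np.save("pose.npy",np.r_[s["tool_pos"],s["ee_rot"]])
ax=np.array([0.5355,0.0355])
for c in ("wrist","top"):
  if c=="top": ctrl.get_image(c)
  for l in ("plinth","front_stud","tray_stud","clock","candle"):
    print(c,l,[(np.round(d["position"],3).tolist(),round(float(np.degrees(np.arctan2(*(d["position"][:2]-ax)[::-1]))),1)) for d in ctrl.place_of(c,l)][:2])
print(s["tool_pos"],s["force"])
E
```

```text
t: 10.23
tool_pos: [0.6328, -0.0451, 0.3312]
ee_rot: [-2.689, -1.624, 0.001]
force: [1.2, -1.1, 0.7]
finger_gap: 0.0
finger_force: 0.0
t: 10.9
tool_pos: [0.6073, -0.0932, 0.3883]
ee_rot: [-2.688, -1.623, 0.002]
force: [-0.3, 1.2, -0.2]
finger_gap: -0.0001
finger_force: 0.0
wrist plinth [([0.539, 0.038, 0.001], 35.2)]
wrist front_stud [([0.68, 0.066, 0.018], 12.1)]
wrist tray_stud [([0.64, 0.057, 0.028], 11.6)]
wrist clock [([0.594, 0.049, 0.026], 13.2), ([0.641, -0.389, 0.001], -76.0)]
wrist candle [([0.532, 0.037, 0.028], 152.1), ([0.619, -0.238, -0.002], -73.0)]
top plinth [([0.638, 0.057, 0.026], 12.1), ([0.683, 0.068, 0.014], 12.6)]
top front_stud [([0.682, 0.065, 0.011], 11.4), ([0.409, -0.41, 0.003], -105.8)]
top tray_stud [([0.639, 0.056, 0.026], 11.3)]
top clock [([0.591, 0.051, 0.028], 15.8)]
top candle [([0.531, 0.034, 0.027], -166.6)]
[ 0.60731543 -0.09315613  0.38829995] [-0.28886496  1.24148396 -0.23405157]
```

View pics/wrist5.png

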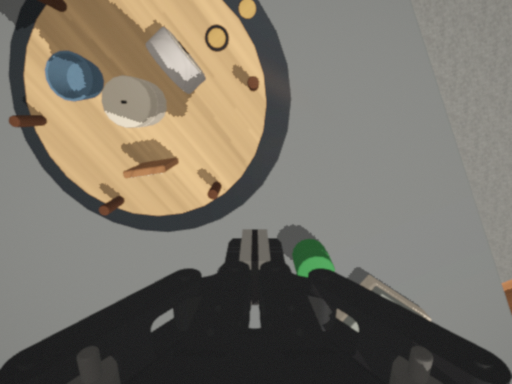

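The studs are at (217,38) and (247,8), the candle is upright in the middle, and the fingers are clear. I'll do a final ray check and hand in if it is good.

```bash
python3 - <<'E'
from workcell import ctrl
import numpy as np
from scipy.spatial.transform import Rotation as R
v=np.load("pose.npy"); ci=ctrl.camera_info("wrist")
T=np.eye(4);T[:3,:3]=R.from_rotvec(v[3:]).as_matrix();T[:3,3]=v[:3];T=T@ci["T_tool_cam"]
f=192/np.tan(np.radians(ci["vfov"])/2)
ax=np.array([0.5355,0.0355]);b=[]
for (u,w),z in (((247,8),.013),((217,38),.029)):
  d=T[:3,:3]@np.array([(u-ci["cx"])/f,-(w-ci["cy"])/f,-1]); p=T[:3,3]+d*(z-T[2,3])/d[2]
  q=p[:2]-ax; b.append(np.degrees(np.arctan2(q[1],q[0]))); print(p,np.hypot(*q),b[-1])
if abs(b[0]-b[1])<3: print(ctrl.finish_job())
E
```

```text
[0.68295473 0.06800017 0.013     ] 0.15099390550535863 12.429700654434615
[0.64014428 0.05385344 0.029     ] 0.10624158788073396 9.947863295628837
the job is handed in; nothing more can be done
None
```

The job is handed in at about 11 s. The tray stud measured within about 2.5° of the plinth stud's line (limit 6°), the candle was standing in the middle, and the arm was clear of everything; the judge's verdict was not shown.

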